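# Wipe the spoiled tablets off the counting board

### The arm

A 6-joint arm with a two-finger parallel gripper is mounted at the origin on the work surface. World frame = base frame: x ahead of the robot, y to its left, z up, the work surface at z = 0. Lengths are in m, angles in rad, forces in N, time in s.
With the tool pointing down it reaches from about 0.35 to 0.725 m from the base axis. Payload 6 kg.
Tool frame: the origin (TCP) lies on the centre line of the jaws, within the pads' length; the fingertips stand 8 mm ahead of it and the grasp point (between the pads) lies 11 mm behind it; y points along the fingers, z is the direction in which the jaws open and shut, and the axes are right-handed (so a half turn about y gives the same grasp; the last joint's range is limited). The gripper opens to 85 mm and grips with 20 to 120 N. Pads are 22 mm wide; open, the fingers measure 114 mm over their backs; the gripper's body (76 mm by 85 mm) begins 54 mm behind the grasp point. The pads swing forward as they close: fully open they stand 13 mm farther back than shut.
Start: joints at [1.54, 0.04, 0.085, 0, -1.615, -0.334], TCP at [0.214, 0.561, 0.239] pointing down, gripper open.
Joint ranges: [-2.56, 2.56], [-1.29, 2.01], [-1.08, 1.49], [-3.29, 1.98], [-2.81, -0.18], [-2.99, 2.99]. Speed limits (rad/s): [2.57, 2.57, 3.01, 3.14, 3.14, 3.14].

### API

Orientations are given as a unit quaternion [x, y, z, w].
In Python, from bench import manip, vision, order gives the robot as it stands.
- The arm moves only by the shell command python3 -m pendant 'ROWS' [FORCE]. ROWS is JSON, a list of rows, each a list of 5 numbers: the shift along the world's x, y, z in mm, then the turn about the world's z in rad, then the opening, from -1 (shut) to 1 (fully open). A call has 1 to 8 rows; each row is the pose to reach, as a shift and turn from the pose measured when the call began; what a row does not reach only later rows make up. A row lasts 1/12 s, in which the tool goes at most 41.7 mm and 7.16 degrees, less where a joint would pass 70% of its speed; a pose out of reach is approached as far as the arm can. A call with a gripper value outside its range is refused whole. The fingers move at their own pace and stop on an object; FORCE is the grip in N (left out, the last holds). Time passes only in rows, so rows that repeat a pose let the fingers close. It gives the time, the measured TCP pose, the force and the opening at its end, in the units of the state.
- manip.get_state(): the state, without advancing time (a new reading comes with each control period).
- vision.read_camera(name): name is "side" or "top" or "wrist"; returns a dict with "pixels" (420x560x3 uint8, blue, green, red), "depth" (420x560 float32, m along the optical axis (not along the pixel's ray), 0 where there is no reading), "camera_matrix" (3x3 intrinsics, pixels), "extrinsics" (4x4, takes a point from world to camera coordinates). Camera axes: x right, y down, z forward; pixel columns grow to the right and rows downward; lengths in m; the calibration is good to about 2 mm. The wrist camera is an equidistant fisheye: a pixel r from the principal point sees the ray r / f radians off the axis. A picture is of the moment at which its call begins.
- order.job_done(): hands the job in, once; it reports no verdict.
The state is a dict: "time_s": time; "joint_positions": joint angles; "dq": joint speeds; "effort": joint torques, N m; "tcp_pos": TCP position; "tcp_rot": TCP orientation; "ft_force": force on the tool from outside, world axes, zero at the start; "wrist_torque": the same for the moment, N m; "grip_width": opening from 0.0 (shut) to 1.0 (fully open).
Only numpy, scipy, OpenCV 4.12 (cv2) and the standard library are available. Lean on these libraries where they do the work, as an engineer would, in place of code of your own. Each camera call takes 0.05 s, during which the arm holds its last target.

### The job

Two spoiled orange tablets lie on the white plate of the pharmacy's counting board. Pick up the green scraper block by its black grip and wipe both tablets with it over the plate's open edge into the black catch tray, never touching the tablets with the gripper itself. Then stand the scraper upright on the counter again, clear of the board, and let go of it.

Things in the scene. Friction and masses are not known exactly. Their poses are not given: they have to be found in the camera images.
- board: Fixed counting board (mm). Origin: under the plate's centre, on the counter, z up. White plate x -100..100, y -85..85, top at z 50; blue rims 10 wide, 8 high along both y sides (150 clear between); ends unrimmed. At its -x end (robot's side) the open black catch tray: x -215..-100, y -85..85, floor z 16, walls 5 thick up to z 45. So wipe along -x.
- scraper: Loose scraper block, 0.08-0.17 kg, standing on the counter (mm). Origin: centre of its underside, z up. Green foot 30 (x) by 120 (y), 20 high, upright flat faces; centred on it a black grip 22 (x) by 70 (y), z 20 to 60: grasp it from above, fingers closing along x. Same both ways round; either long face wipes.
- tablet_1: Orange round tablet, 32 mm diameter, 8 thick, 10 g, loose, flat on the plate. Origin: centre of its underside. Starts with its centre at board x -50..20, y -50..-20 mm, so the plate from x 36 to 100 is free for the scraper.
- tablet_2: The same kind of tablet, centre at board x -50..20, y 20..50 mm. Unlisted bystanders on the counter: white carton with purple band (45 by 80, 50 high), amber jar (48 diameter, 70 high), white jar with blue cap (48, 55 high); all shorter than 75 mm.
There are look-alikes about, which are no part of the job. Of the things that look like the scraper, take the one that is farthest from the robot's base at the start. Leave any turquoise look-alike of the tablet_1 alone.

How it is judged:
By the outcome, as a careful person would: the job done as asked, in the order asked, and still so for the second after the job is handed in, with the robot touching nothing.
It also fails if it takes over 48 s, if anything falls off the work surface, if the arm or the gripper's body presses on something with over 40 N, if the wrist force passes 120 N, or if a joint passes its speed limit or range.

## Working session

There is one attempt and no reset: what is moved stays moved. The work goes in short steps, Python scripts to look and compute and a shell command to move; the robot and the scene stay as the last step left them, time stands still between calls to the robot, and variables do not carry over. Pictures are saved under pics/ and viewed, and the job is handed in when it is done.

```bash
ls; mkdir -p pics
python3 - <<'E'
from bench import manip, vision, order
import cv2,numpy as np
s=manip.get_state(); print({k:np.round(v,3).tolist() for k,v in s.items()})
for n in ["top","side"]:
    d=vision.read_camera(n); cv2.imwrite(f"pics/{n}0.png",d["pixels"]); np.savez(f"{n}0.npz",**d)
    print(n,d["camera_matrix"].round(1).tolist(),d["extrinsics"].round(3).tolist())
E
```

```text
pics
{'time_s': 0.0, 'joint_positions': [1.54, 0.041, 0.084, -0.0, -1.615, -0.334], 'dq': [-0.001, 0.001, -0.0, 0.003, -0.001, 0.0], 'effort': [0.0, -36.82, 34.741, 6.932, -0.005, -0.0], 'tcp_pos': [0.214, 0.56, 0.238], 'tcp_rot': [-0.128, -0.695, 0.696, 0.128], 'ft_force': [0.092, -1.131, -0.728], 'wrist_torque': [-0.001, -0.002, 0.003], 'grip_width': 1.002}
top [[431.1, 0.0, 286.3], [0.0, 431.1, 206.4], [0.0, 0.0, 1.0]] [[0.02, -0.999, 0.033, -0.041], [-0.997, -0.023, -0.071, 0.5], [0.072, -0.032, -0.997, 0.797], [0.0, 0.0, 0.0, 1.0]]
side [[396.6, 0.0, 274.7], [0.0, 396.6, 215.9], [0.0, 0.0, 1.0]] [[-0.992, -0.129, 0.009, 0.488], [-0.093, 0.66, -0.746, 0.131], [0.091, -0.74, -0.666, 0.713], [0.0, 0.0, 0.0, 1.0]]
```

View pics/top0.png

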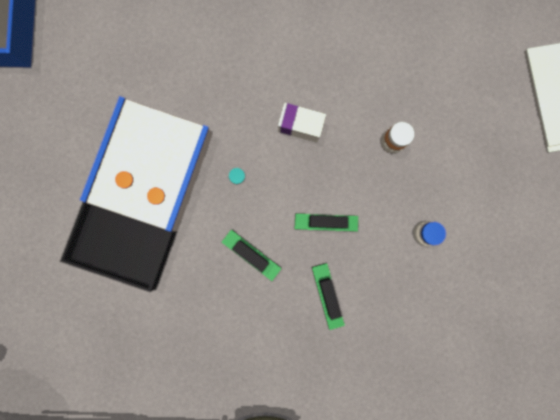

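View pics/side0.png

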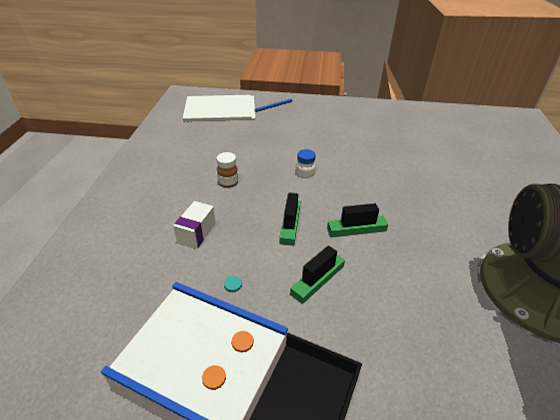

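The top view shows the board at left (plate around 145,160, tablets at (124,180) and (156,196)), three green scrapers at (327,222), (252,255) and (328,296), and a turquoise disc at (237,176). Next I'll measure them.

```bash
cat > h.py <<'E'
import cv2,numpy as np
def ray(d,uv,z):
    K,E=d["camera_matrix"],d["extrinsics"]; R,t=E[:3,:3],E[:3,3]
    uv=np.atleast_2d(np.asarray(uv,float)); r=np.c_[uv,np.ones(len(uv))]@np.linalg.inv(K).T@R
    c=-R.T@t; return c+r*((z-c[2])/r[:,2])[:,None]
def masks(d):
    h=cv2.cvtColor(d["pixels"],cv2.COLOR_BGR2HSV); H,S,V=cv2.split(h)
    f=lambda m:m.astype(np.uint8)*255
    return dict(green=f((H>50)&(H<75)&(S>120)&(V>50)),orange=f((H>5)&(H<20)&(S>170)&(V>150)),
      blue=f((H>105)&(H<125)&(S>150)&(V>90)),black=f((V<60)),white=f((S<40)&(V>190)),turq=f((H>78)&(H<98)&(S>120)))
def blobs(m,a=60):
    c,_=cv2.findContours(m,cv2.RETR_EXTERNAL,cv2.CHAIN_APPROX_NONE); return [x[:,0,:] for x in c if cv2.contourArea(x)>a]
def rect(d,c,z):
    p=ray(d,c,z)[:,:2]; (cx,cy),(w,h),a=cv2.minAreaRect((p*1000).astype(np.float32))
    if w<h: w,h,a=h,w,a+90
    return np.round([cx,cy,w,h,(a+90)%180-90],1)
E
python3 - <<'E'
from h import *
d=dict(np.load("top0.npz"));s=dict(np.load("side0.npz"))
for n,D in(("top",d),("side",s)):
    M=masks(D); print(n)
    for c in blobs(M["green"]): r=rect(D,c,.02); print(" green",c.mean(0).round(),r,np.hypot(r[0],r[1]).round())
    for c in blobs(M["orange"]): print(" orange",c.mean(0).round(),rect(D,c,.058))
    for c in blobs(M["turq"]): print(" turq",c.mean(0).round(),rect(D,c,.008))
    for c in blobs(M["blue"]): print(" rim",c.mean(0).round(),rect(D,c,.058))
    for c in blobs(M["black"],300): print(" black60/45",c.mean(0).round(),rect(D,c,.06),rect(D,c,.045))
    for c in blobs(M["white"],300): print(" white",c.mean(0).round(),rect(D,c,.05))
E
```

```text
top
 green [325. 297.] [ 335.1 -110.   116.7   25.8   16.6] 353.0
 green [253. 253.] [408.7  34.  114.5  25.9  53.6] 410.0
 green [348. 225.] [ 471.6 -142.4   40.1   22.7  -88.8] 493.0
 green [306. 223.] [472.9 -70.3  43.4  24.5 -88.8] 478.0
 orange [155. 195.] [512.9 207.3  21.6  19.8 -31.3]
 orange [124. 179.] [539.4 262.5  25.6  22.2  64.7]
 turq [236. 176.] [558.6  66.6  25.1  24.9   1.6]
 rim [433. 233.] [ 455.6 -295.3   40.5   36.2  -88.9]
 rim [187. 178.] [544.9 150.6 197.2   7.1 -17.7]
 rim [102. 149.] [593.8 303.1 196.9   8.3 -17.7]
 rim [ 9. 29.] [813.3 484.4 100.3  18.1  -1.2]
 black60/45 [329. 298.] [ 337.  -108.4   69.6   19.1   17. ] [ 335.  -110.5   71.    19.5   17. ]
 black60/45 [251. 255.] [409.6  33.2  62.9  19.1  53.8] [409.   33.9  64.1  19.5  53.8]
 black60/45 [328. 221.] [ 473.  -104.    64.9   18.   -89.1] [ 473.6 -105.9   66.2   18.3  -89.1]
 black60/45 [119. 247.] [420.7 264.9 172.  110.1  72.4] [420.3 270.1 175.4 112.2  72.4]
 white [402. 133.] [ 6.399e+02 -2.409e+02  4.180e+01  4.130e+01  2.000e-01]
 white [309. 121.] [656.9 -67.3  52.6  45.   75.5]
 white
[... 578 characters left out ...]
5.1]
 black60/45 [306. 385.] [413.2 265.3 129.3 110.5  75. ] [412.7 258.2 133.1 113.8  75. ]
 black60/45 [511. 306.] [113.9  77.5 173.4  54.8 -69.9] [104.5  64.9 178.5  56.4 -69.9]
 black60/45 [319. 266.] [409.   52.1  92.   36.5  53.9] [408.3  38.8  94.7  37.5  53.9]
 black60/45 [359. 215.] [337.9 -87.4  84.1  56.9  16.1] [ 335.2 -104.9   86.6   58.6   16.1]
 black60/45 [291. 211.] [471.7 -82.8 106.6  22.8  89.4] [ 472.9 -100.1  109.8   23.5   89.4]
 black60/45 [532. 253.] [ 36.3 -72.3 405.9 108.9  69.2] [ 24.6 -89.3 417.9 112.1  69.2]
 white [201. 357.] [570.4 227.6 198.6 147.5 -17.6]
 white [197. 211.] [656.8 -65.5  52.8  45.1  76.1]
 white [219. 106.] [ 718.9 -516.9  200.3  136.3    8.5]
```

The scraper to take is the one at about (472.5, -104), 484 mm from the base, with its long axis near 90.5°. The board's centre is at (570.5, 228) with yaw -17.65°.

```bash
python3 -m pendant '[[258,-664,-60,-1.2,1],[258,-664,-60,-1.2,1],[258,-664,-60,-1.2,1],[258,-664,-60,-1.2,1],[258,-664,-60,-1.2,1],[258,-664,-60,-1.2,1],[258,-664,-60,-1.2,1],[258,-664,-60,-1.2,1]]' 40
```

```text
time_s: 0.77
tcp_pos: [0.3342, 0.249, 0.2105]
tcp_rot: [-0.447, -0.547, 0.548, 0.448]
ft_force: [1.6, 0.0, 0.8]
grip_width: 0.998
```

```bash
python3 -m pendant '[[138,-353,-60,-0.194,1],[138,-353,-60,-0.194,1],[138,-353,-60,-0.194,1],[138,-353,-60,-0.194,1],[138,-353,-60,-0.194,1],[138,-353,-60,-0.194,1],[138,-353,-60,-0.194,1],[138,-353,-60,-0.194,1]]'; python3 -m pendant '[[20,-38,-8,0,1],[20,-38,-8,0,1],[20,-38,-8,0,1]]'
cat >> h.py <<'E'
def st():
    from bench import manip
    s=manip.get_state(); x,y,z,w=s["tcp_rot"]
    j=np.array([2*(x*z+y*w),2*(y*z-x*w),1-2*(x*x+y*y)])
    print("t",round(s["time_s"],2),"tcp mm",np.round(np.array(s["tcp_pos"])*1000,1),"jaw deg",np.degrees(np.arctan2(j[1],j[0])).round(2),"F",np.round(s["ft_force"],1),"w",np.round(s["grip_width"],3),"q",np.round(s["joint_positions"],2)); return s
E
python3 -c "
from h import *
from bench import vision
st()
d=vision.read_camera('top'); cv2.imwrite('pics/top1.png',d['pixels']); d=vision.read_camera('wrist'); cv2.imwrite('pics/w1.png',d['pixels'])"
```

```text
time_s: 1.43
tcp_pos: [0.4536, -0.0581, 0.1583]
tcp_rot: [-0.498, -0.502, 0.502, 0.499]
ft_force: [1.7, 1.3, -0.1]
grip_width: 1.001
time_s: 1.68
tcp_pos: [0.4731, -0.0984, 0.1485]
tcp_rot: [-0.498, -0.499, 0.501, 0.501]
ft_force: [0.0, 0.0, 0.8]
grip_width: 0.998
t 1.68 tcp mm [473.1 -98.4 148.5] jaw deg -179.91 F [0.  0.  0.8] w 0.998 q [ 0.21 -0.27 -0.36 -0.   -1.48 -0.21]
```

View pics/w1.png

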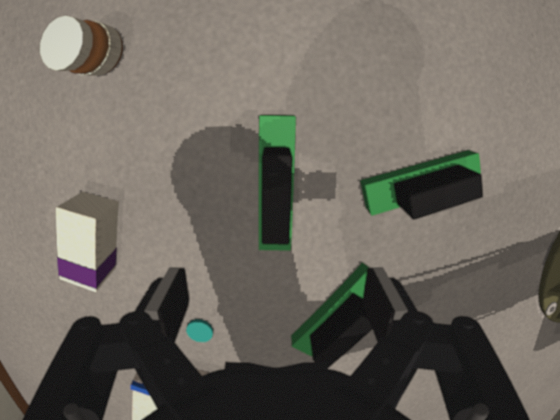

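View pics/top1.png

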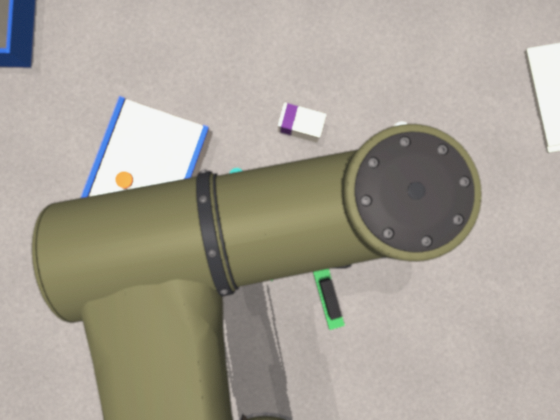

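The wrist view shows the chosen scraper (277,185) centred between the jaws (165 and 390). The top view is blocked by the arm. I'll check the scraper's pose from the wrist camera.

```bash
cat >> h.py <<'E'
def wray(d,uv,z):
    K,E=d["camera_matrix"],d["extrinsics"]; R,t=E[:3,:3],E[:3,3]
    p=(np.asarray(uv,float)-K[:2,2])/[K[0,0],K[1,1]]; th=np.linalg.norm(p,axis=1)
    r=np.c_[p*(np.sin(th)/np.maximum(th,1e-9))[:,None],np.cos(th)]@R
    c=-R.T@t; return c+r*((z-c[2])/r[:,2])[:,None]
def mrect(P):
    (cx,cy),(w,h),a=cv2.minAreaRect((P[:,:2]*1000).astype(np.float32))
    if w<h: w,h,a=h,w,a+90
    return np.round([cx,cy,w,h,a%180],1)
E
python3 - <<'E'
from h import *
from bench import vision
st(); d=vision.read_camera('wrist'); M=masks(d)
print((-d["extrinsics"][:3,:3].T@d["extrinsics"][:3,3]).round(3))
for c in blobs(M["green"]): print(c.mean(0).round(), mrect(wray(d,c,.02)), mrect(wray(d,c,0)))
E
```

```text
t 1.78 tcp mm [473.4 -96.1 150. ] jaw deg -179.67 F [ 0.  -0.1 -0.9] w 0.999 q [ 0.22 -0.27 -0.36 -0.   -1.48 -0.21]
[ 0.474 -0.181  0.286]
[331. 308.] [415.1  25.4 123.8  33.9  59. ] [410.7  41.  133.1  36.5  59. ]
[417. 176.] [ 336.5 -114.9  121.2   33.3   16.7] [ 326.2 -109.9  130.3   35.8   16.7]
[271. 180.] [ 472.4 -108.   117.8   28.1   89.6] [ 472.3 -102.4  126.7   30.3   89.6]
```

```bash
python3 -m pendant '[[-1,-9,-40,0,1],[-1,-9,-75,0,1],[-1,-9,-100,0,1],[-1,-9,-112,0,1],[-1,-9,-117,0,1],[-1,-9,-117,0,1],[-1,-9,-117,0,1]]' 50; python3 -c "
from h import *
st()"
```

```text
time_s: 2.42
tcp_pos: [0.4737, -0.1039, 0.0355]
tcp_rot: [0.498, 0.503, -0.501, -0.497]
ft_force: [-1.0, 0.2, 0.4]
grip_width: 0.999
t 2.42 tcp mm [ 473.7 -103.9   35.5] jaw deg -179.5 F [-1.   0.2  0.4] w 0.999 q [ 0.2  -0.21 -0.52 -0.   -1.25 -0.19]
```

```bash
python3 -m pendant '[[0,0,0,0,-1],[0,0,0,0,-1],[0,0,0,0,-1],[0,0,0,0,-1],[0,0,0,0,-1],[0,0,0,0,-1],[0,0,0,0,-1],[0,0,0,0,-1]]' 60; python3 -c "
from h import *
from bench import vision
st()
d=vision.read_camera('side'); cv2.imwrite('pics/s2.png',d['pixels'])
d=vision.read_camera('wrist'); cv2.imwrite('pics/w2.png',d['pixels'])"
```

```text
time_s: 3.08
tcp_pos: [0.474, -0.104, 0.0358]
tcp_rot: [0.498, 0.503, -0.501, -0.497]
ft_force: [-0.1, 0.3, 2.2]
grip_width: 0.247
t 3.08 tcp mm [ 474.  -104.    35.8] jaw deg -179.5 F [-0.1  0.3  2.2] w 0.247 q [ 0.2  -0.21 -0.52 -0.   -1.25 -0.19]
```

View pics/s2.png

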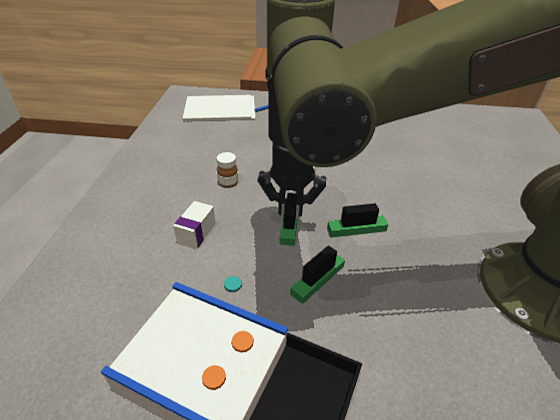

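View pics/w2.png

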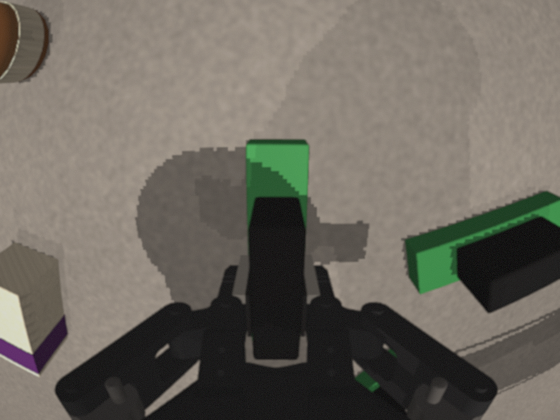

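Both views show the jaws closed on the black grip of the far scraper, with a width of 0.247 (about 21 mm). Next I'll lift it.

```bash
python3 -m pendant '[[0,0,20,0,-1],[0,0,50,0,-1],[0,0,85,0,-1],[0,0,120,0,-1],[0,0,130,0,-1]]'; python3 -m pendant '[[50,90,10,-0.1,-1],[90,170,10,-0.2,-1],[120,240,10,-0.31,-1],[140,280,10,-0.31,-1],[161,311,0,-0.31,-1],[161,311,0,-0.31,-1],[161,311,0,-0.31,-1],[161,311,0,-0.31,-1]]'; python3 -m pendant '[[0,0,0,0,-1],[0,0,0,0,-1]]' ; python3 -c "
from h import *
st()"
```

```text
time_s: 3.6
tcp_pos: [0.4756, -0.1045, 0.1715]
tcp_rot: [0.5, 0.505, -0.5, -0.495]
ft_force: [0.9, -1.1, 0.6]
grip_width: 0.249
time_s: 4.27
tcp_pos: [0.6286, 0.1926, 0.1708]
tcp_rot: [0.572, 0.421, -0.418, -0.567]
ft_force: [1.0, 0.2, -0.6]
grip_width: 0.248
time_s: 4.43
tcp_pos: [0.6281, 0.1944, 0.167]
tcp_rot: [0.571, 0.419, -0.421, -0.567]
ft_force: [-0.4, -0.4, -1.2]
grip_width: 0.247
t 4.43 tcp mm [628.1 194.4 167. ] jaw deg 162.88 F [-0.4 -0.4 -1.2] w 0.247 q [ 0.61  0.19  0.12  0.01 -1.5  -0.91]
```

```bash
python3 -m pendant '[[5,8,-20,-0.01,-1],[8,14,-50,-0.01,-1],[8,14,-52,-0.01,-1],[8,14,-52,-0.01,-1],[8,14,-52,-0.01,-1]]' ; python3 -c "
from h import *
from bench import vision
st()
for n in ['side','wrist','top']:
  d=vision.read_camera(n); cv2.imwrite('pics/%s3.png'%n,d['pixels']); np.savez(n+'3.npz',**d)"
```

```text
time_s: 4.85
tcp_pos: [0.6364, 0.2074, 0.1168]
tcp_rot: [0.574, 0.417, -0.417, -0.568]
ft_force: [0.2, -0.6, 0.1]
grip_width: 0.247
t 4.85 tcp mm [636.4 207.4 116.8] jaw deg 162.28 F [ 0.2 -0.6  0.1] w 0.247 q [ 0.62  0.24  0.08  0.01 -1.41 -0.93]
```

View pics/wrist3.png

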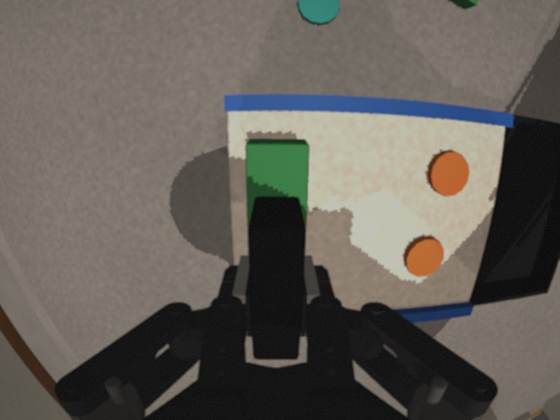

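View pics/side3.png

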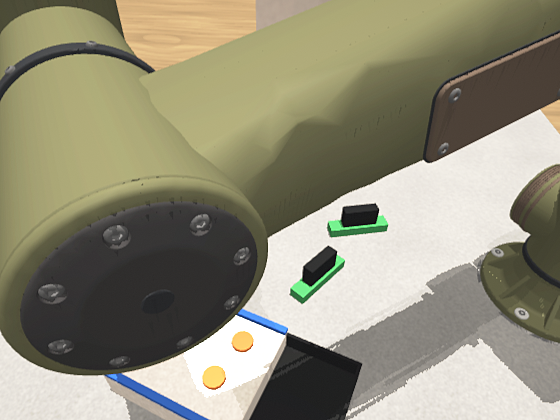

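The wrist view shows the scraper foot (277,175) over the free strip of the plate, parallel to its end. The tablets (449,173) and (424,257) are untouched. I'll check the gap to the rim numerically.

Run:
```python
from h import *
a=np.radians(-17.65); ex=np.array([np.cos(a),np.sin(a)]); ey=np.array([-ex[1],ex[0]])
B=lambda P:np.c_[(P[:,:2]*1000-[570.5,227.8])@ex,(P[:,:2]*1000-[570.5,227.8])@ey].round(1).tolist()
d=dict(np.load("wrist3.npz"));M=masks(d)
print("foot top end corners",B(wray(d,[[247,141],[308,142],[307,170]],.101)))
print("rim inner edge top",B(wray(d,[[250,111],[400,116],[500,126]],.058)))
for c in blobs(M["orange"]): print(c.mean(0), B(wray(d,[c.mean(0)],.058)))
print("plate +x edge",B(wray(d,[[229,120],[233,240]],.05)))
print("tcp",B(np.array([[.6364,.2074,0]])))
```

```text
foot top end corners [[83.1, -63.7], [54.3, -63.2], [54.5, -49.6]]
rim inner edge top [[85.2, -76.3], [-7.6, -75.9], [-88.3, -76.3]]
[424.48979592 257.03061224] [[-39.0, 22.9]]
[449.36363636 173.43636364] [[-48.1, -40.0]]
plate +x edge [[99.1, -70.5], [99.6, 11.3]]
tcp [[69.0, 0.5]]
```

```bash
python3 -m pendant '[[1,3,-12,0,-1],[1,3,-22,0,-1],[1,3,-27,0,-1],[1,3,-29,0,-1],[1,3,-29,0,-1],[1,3,-29,0,-1]]' ; python3 -c "
from h import *
from bench import vision
st()
d=vision.read_camera('wrist'); cv2.imwrite('pics/w4.png',d['pixels'])"
```

```text
time_s: 5.5
tcp_pos: [0.6379, 0.2111, 0.0887]
tcp_rot: [0.574, 0.418, -0.416, -0.568]
ft_force: [0.5, -0.5, -0.9]
grip_width: 0.249
t 5.5 tcp mm [637.9 211.1  88.7] jaw deg 162.29 F [ 0.5 -0.5 -0.9] w 0.249 q [ 0.62  0.26  0.05  0.01 -1.36 -0.93]
```

```bash
python3 -m pendant '[[0,0,-1.5,0,-1],[-10,3,-1.5,0,-1],[-22,7,-1.5,0,-1],[-34,11,-1.5,0,-1],[-46,15,-1.5,0,-1],[-55,18,-1.5,0,-1],[-62,20,-1.5,0,-1],[-62,20,-1.5,0,-1]]' ; python3 -c "
from h import *
from bench import vision
st()
d=vision.read_camera('wrist'); cv2.imwrite('pics/w5.png',d['pixels'])"
```

```text
time_s: 6.22
tcp_pos: [0.5754, 0.2317, 0.0881]
tcp_rot: [0.573, 0.418, -0.416, -0.568]
ft_force: [0.1, 0.1, -1.5]
grip_width: 0.252
t 6.22 tcp mm [575.4 231.7  88.1] jaw deg 162.35 F [ 0.1  0.1 -1.5] w 0.252 q [ 0.71  0.12 -0.11  0.01 -1.34 -1.02]
```

View pics/w5.png

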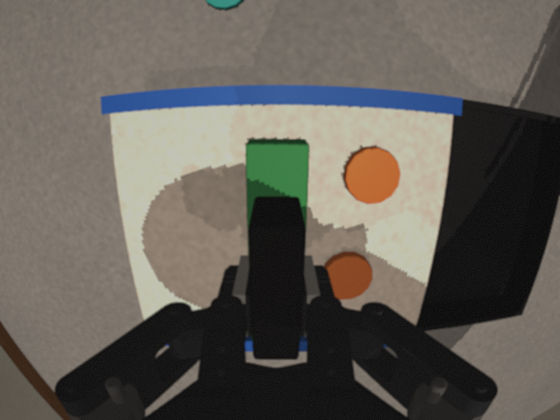

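The scraper is level above the plate. Both tablets, (372,175) and (348,275), lie ahead of its face and within its length, so I'll wipe slowly.

```bash
python3 -m pendant '[[-8,2.5,-1,0,-1],[-16,5,-1,0,-1],[-24,7.5,-1,0,-1],[-32,10,-1,0,-1],[-41,13,-1,0,-1],[-50,16,-1,0,-1],[-58,18.5,-1,0,-1],[-66,21,-1,0,-1]]' ; python3 -c "
from h import *
from bench import vision
st()
d=vision.read_camera('wrist'); cv2.imwrite('pics/w6.png',d['pixels'])"
```

```text
time_s: 6.93
tcp_pos: [0.509, 0.2528, 0.0872]
tcp_rot: [0.573, 0.419, -0.416, -0.568]
ft_force: [0.0, -0.6, -1.9]
grip_width: 0.247
t 6.93 tcp mm [509.  252.8  87.2] jaw deg 162.35 F [ 0.  -0.6 -1.9] w 0.247 q [ 0.82 -0.01 -0.25  0.01 -1.33 -1.13]
```

View pics/w6.png

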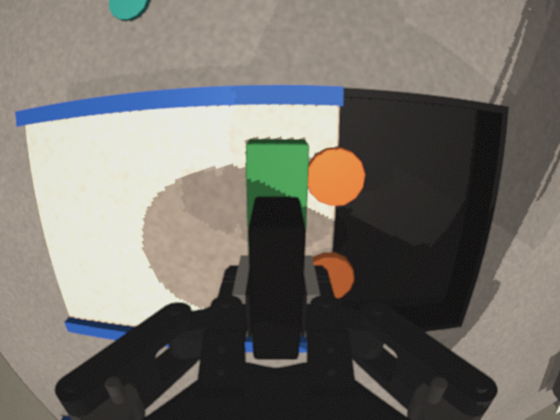

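Both tablets are against the foot face and half over the edge (335,176 and 335,275). I'll carry on past the edge.

```bash
python3 -m pendant '[[-7,2,0,0,-1],[-15,5,0,0,-1],[-23,7.5,0,0,-1],[-31,10,0,0,-1],[-40,13,0,0,-1],[-50,16,0,0,-1],[-59,19,0,0,-1],[-59,19,0,0,-1]]' ; python3 -c "
from h import *
from bench import vision
st()
d=vision.read_camera('wrist'); cv2.imwrite('pics/w7.png',d['pixels'])
d=vision.read_camera('side'); cv2.imwrite('pics/s7.png',d['pixels'])"
```

```text
time_s: 7.65
tcp_pos: [0.4477, 0.2729, 0.0874]
tcp_rot: [0.573, 0.419, -0.417, -0.568]
ft_force: [1.5, -0.2, -1.6]
grip_width: 0.251
t 7.65 tcp mm [447.7 272.9  87.4] jaw deg 162.45 F [ 1.5 -0.2 -1.6] w 0.251 q [ 0.94 -0.13 -0.36  0.01 -1.34 -1.24]
```

View pics/w7.png

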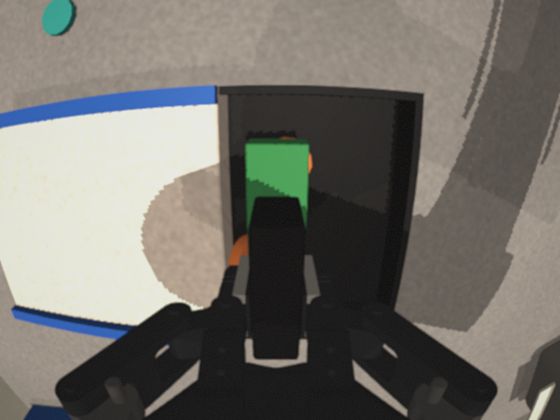

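View pics/s7.png

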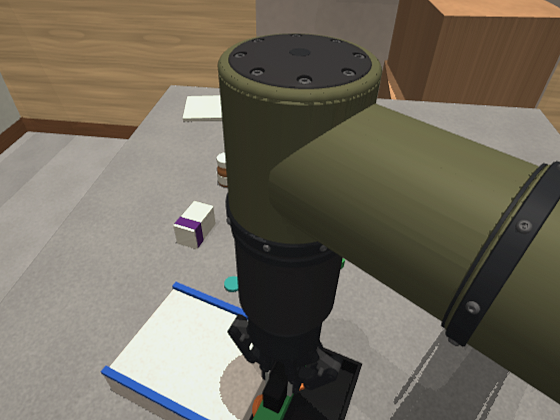

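Both tablets have gone over the edge, but one is visible at (240,250) behind the foot and may be leaning on the wall. I'll lift and look.

```bash
python3 -m pendant '[[0,0,10,0,-1],[0,0,30,0,-1],[0,0,60,0,-1],[0,0,90,0,-1],[0,0,90,0,-1]]' ; python3 -m pendant '[[30,-80,0,0,-1],[60,-160,0,0,-1],[60,-200,0,0,-1],[60,-200,0,0,-1],[60,-200,0,0,-1],[60,-200,0,0,-1],[60,-200,0,0,-1]]' ; python3 -c "
from h import *
from bench import vision
st()
for n in ['wrist','side','top']:
  d=vision.read_camera(n); cv2.imwrite('pics/%s8.png'%n,d['pixels']);np.savez(n+'8.npz',**d)"
```

```text
time_s: 8.17
tcp_pos: [0.4515, 0.2736, 0.1857]
tcp_rot: [0.573, 0.423, -0.412, -0.568]
ft_force: [1.2, 1.1, 0.4]
grip_width: 0.251
time_s: 8.75
tcp_pos: [0.5122, 0.0712, 0.1865]
tcp_rot: [0.574, 0.422, -0.411, -0.569]
ft_force: [-0.2, 1.2, -1.1]
grip_width: 0.248
t 8.75 tcp mm [512.2  71.2 186.5] jaw deg 162.13 F [-0.2  1.2 -1.1] w 0.248 q [ 0.53 -0.2  -0.24  0.01 -1.51 -0.84]
```

View pics/side8.png

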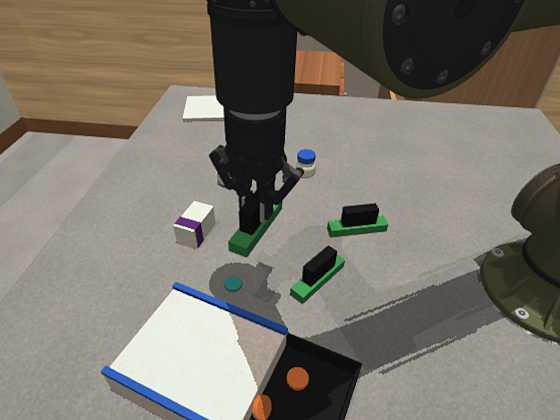

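View pics/top8.png

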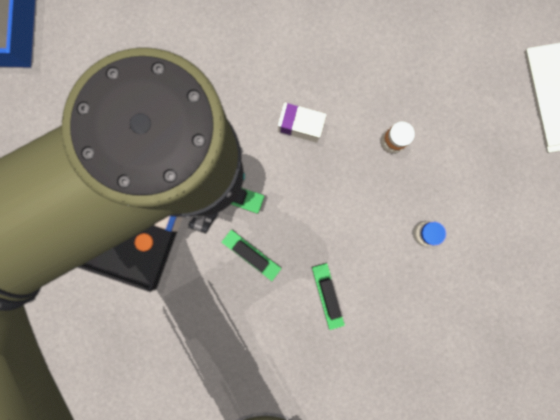

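One tablet lies flat in the tray (side 298,378) and the other leans in the tray by the plate wall (262,408). I'll look closer once the arm is away. The scraper goes back to its original free spot.

```bash
python3 -m pendant '[[-10,-40,0,0.1,-1],[-20,-80,0,0.2,-1],[-30,-120,0,0.32,-1],[-38,-160,-20,0.32,-1],[-38,-176,-40,0.32,-1],[-38,-176,-60,0.32,-1],[-38,-176,-60,0.32,-1],[-38,-176,-60,0.32,-1]]' ; python3 -c "
from h import *
from bench import vision
st()
d=vision.read_camera('top'); cv2.imwrite('pics/top9.png',d['pixels']);np.savez('top9.npz',**d)
d=vision.read_camera('wrist'); cv2.imwrite('pics/w9.png',d['pixels'])"
```

```text
time_s: 9.57
tcp_pos: [0.4733, -0.101, 0.1255]
tcp_rot: [0.498, 0.509, -0.499, -0.495]
ft_force: [0.6, 0.4, 0.2]
grip_width: 0.249
t 9.57 tcp mm [ 473.3 -101.   125.5] jaw deg -179.16 F [0.6 0.4 0.2] w 0.249 q [ 0.2  -0.27 -0.41 -0.   -1.42 -0.19]
```

View pics/top9.png

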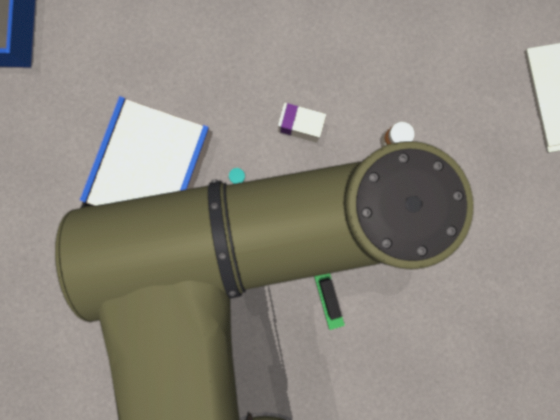

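View pics/w9.png

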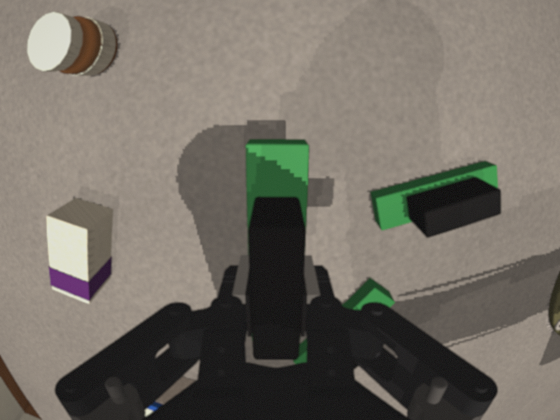

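The plate is empty and the counter under the scraper is free. Lowering now.

```bash
python3 -m pendant '[[0,-3,-30,0,-1],[0,-3,-55,0,-1],[0,-3,-75,0,-1],[0,-3,-84,0,-1],[0,-3,-87,0,-1],[0,-3,-87,0,-1],[0,-3,-87,0,-1]]' ; python3 -c "
from h import *
st()"
```

```text
time_s: 10.25
tcp_pos: [0.4758, -0.1035, 0.0426]
tcp_rot: [0.499, 0.511, -0.497, -0.493]
ft_force: [0.3, -0.0, -0.7]
grip_width: 0.247
t 10.25 tcp mm [ 475.8 -103.5   42.6] jaw deg -179.05 F [ 0.3 -0.  -0.7] w 0.247 q [ 0.2  -0.22 -0.52 -0.   -1.25 -0.18]
```

```bash
python3 -m pendant '[[0,0,-3,0,-1],[0,0,-5,0,-1],[0,0,-5,0,-1]]' ; python3 -m pendant '[[0,0,-1,0,-1],[0,0,-2,0,-1],[0,0,-2,0,-1]]'; python3 -c "
from h import *
st()"
```

```text
time_s: 10.5
tcp_pos: [0.4761, -0.1034, 0.038]
tcp_rot: [0.499, 0.511, -0.497, -0.492]
ft_force: [-0.3, 0.5, -1.3]
grip_width: 0.247
time_s: 10.75
tcp_pos: [0.4764, -0.1034, 0.0364]
tcp_rot: [0.499, 0.511, -0.497, -0.492]
ft_force: [0.7, 0.3, -0.7]
grip_width: 0.249
t 10.75 tcp mm [ 476.4 -103.4   36.4] jaw deg -179.06 F [ 0.7  0.3 -0.7] w 0.249 q [ 0.2  -0.22 -0.53 -0.   -1.24 -0.18]
```

```bash
python3 -m pendant '[[0,0,-1,0,-1],[0,0,-1,0,-1]]' ; python3 -c "
from h import *
st()"
```

```text
time_s: 10.92
tcp_pos: [0.4767, -0.1035, 0.0362]
tcp_rot: [0.5, 0.511, -0.497, -0.492]
ft_force: [-1.9, 0.6, 5.4]
grip_width: 0.251
t 10.92 tcp mm [ 476.7 -103.5   36.2] jaw deg -179.05 F [-1.9  0.6  5.4] w 0.251 q [ 0.2  -0.22 -0.53 -0.   -1.24 -0.18]
```

Contact at 5 N, so I'll release and rise.

```bash
python3 -m pendant '[[0,0,0,0,0],[0,0,0,0,0.5],[0,0,0,0,1],[0,0,0,0,1],[0,0,0,0,1],[0,0,0,0,1],[0,0,0,0,1],[0,0,0,0,1]]' ; python3 -m pendant '[[0,0,10,0,1],[0,0,40,0,1],[0,0,75,0,1],[0,0,110,0,1],[0,0,145,0,1],[0,0,160,0,1]]';  python3 -m pendant '[[-20,-40,0,0,1],[-30,-80,0,0,1],[-40,-120,0,0,1],[-50,-160,0,0,1],[-60,-200,0,0,1],[-70,-240,0,0,1],[-70,-260,0,0,1],[-70,-260,0,0,1]]'; python3 -c "
from h import *
from bench import vision
st()
for n in ['side','top']:
  d=vision.read_camera(n); cv2.imwrite('pics/%s10.png'%n,d['pixels']);np.savez(n+'10.npz',**d)"
```

```text
time_s: 11.58
tcp_pos: [0.4766, -0.1035, 0.0362]
tcp_rot: [0.5, 0.511, -0.497, -0.492]
ft_force: [1.1, 0.4, -0.2]
grip_width: 0.999
time_s: 12.08
tcp_pos: [0.478, -0.1041, 0.2028]
tcp_rot: [0.502, 0.513, -0.495, -0.49]
ft_force: [0.4, -0.4, 1.2]
grip_width: 0.998
time_s: 12.75
tcp_pos: [0.4065, -0.3676, 0.2029]
tcp_rot: [0.503, 0.511, -0.495, -0.491]
ft_force: [-0.2, 0.8, -0.3]
grip_width: 1.001
t 12.75 tcp mm [ 406.5 -367.6  202.9] jaw deg -179.31 F [-0.2  0.8 -0.3] w 1.001 q [-0.38 -0.11 -0.13 -0.02 -1.53  0.39]
```

View pics/side10.png

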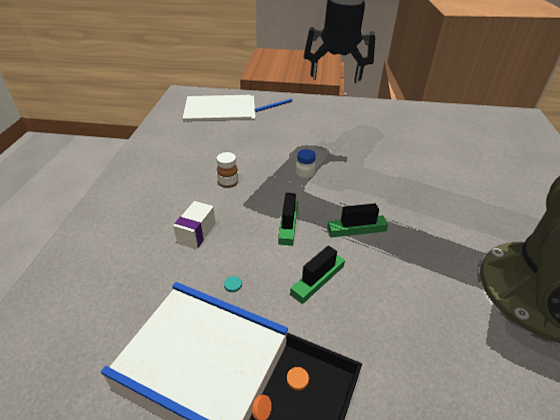

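View pics/top10.png

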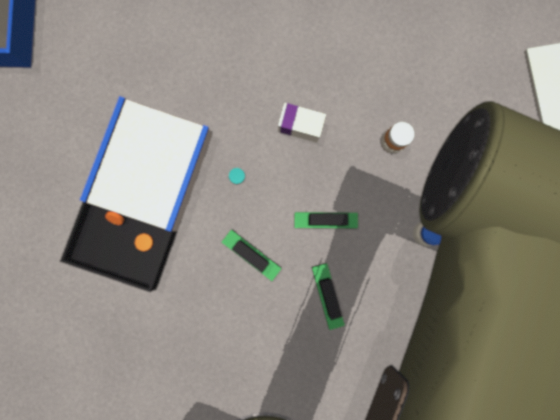

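The scraper stands upright and free (327,220 in the top view), and the plate is empty. I'll check the leaning tablet at (115,217) using depth.

Run:
```python
from h import *
a=np.radians(-17.65); ex=np.array([np.cos(a),np.sin(a)]); ey=np.array([-ex[1],ex[0]])
for n in("top10","side10"):
    d=dict(np.load(n+".npz")); h=cv2.cvtColor(d["pixels"],cv2.COLOR_BGR2HSV); m=((h[...,0]<20)&(h[...,1]>170)&(h[...,2]>120)).astype(np.uint8)
    k,L=cv2.connectedComponents(m)
    K,E=d["camera_matrix"],d["extrinsics"]
    for i in range(1,k):
        v,u=np.nonzero(L==i)
        if len(v)<60: continue
        z=d["depth"][v,u]; g=z>0; p=np.c_[u,v,np.ones(len(u))][g]@np.linalg.inv(K).T*z[g][:,None]
        w=((p-E[:3,3])@E[:3,:3])*1000; b=np.c_[(w[:,:2]-[570.5,227.8])@ex,(w[:,:2]-[570.5,227.8])@ey,w[:,2]]
        print(n,u.mean().round(),v.mean().round(),"board p5/50/95",np.percentile(b,[5,50,95],axis=0).round().tolist())
    for c in blobs(masks(d)["green"]): print("  green",rect(d,c,.02))
```

```text
top10 114.0 218.0 board p5/50/95 [[-120.0, 11.0, 25.0], [-111.0, 23.0, 38.0], [-104.0, 36.0, 46.0]]
top10 142.0 242.0 board p5/50/95 [[-149.0, -51.0, 22.0], [-138.0, -35.0, 24.0], [-124.0, -25.0, 26.0]]
  green [ 335.1 -110.   116.3   26.    16.6]
  green [392.5  11.2  58.5  25.7  52.7]
  green [426.9  59.5  52.3  25.5  52.7]
  green [ 477.5 -150.8   23.1   22.7  -88.8]
  green [476.9 -81.6  69.9  24.5 -88.8]
side10 297.0 377.0 board p5/50/95 [[-149.0, -49.0, 21.0], [-137.0, -36.0, 23.0], [-124.0, -23.0, 25.0]]
side10 261.0 407.0 board p5/50/95 [[-120.0, 14.0, 23.0], [-112.0, 27.0, 36.0], [-103.0, 39.0, 45.0]]
  green [409.   43.  127.8  35.4  53.7]
  green [335.5 -99.  124.1  44.2  16.4]
  green [476.8 -93.3 132.9  28.9 -89.4]
```

```bash
python3 -m pendant '[[0,0,0,0,1],[0,0,0,0,1]]'; python3 -c "
from h import *
from bench import order
st(); print(order.job_done())"
```

```text
time_s: 13.02
tcp_pos: [0.4078, -0.364, 0.2036]
tcp_rot: [0.502, 0.513, -0.495, -0.49]
ft_force: [0.4, 0.5, 0.9]
grip_width: 1.003
t 13.02 tcp mm [ 407.8 -364.   203.6] jaw deg -179.1 F [0.4 0.5 0.9] w 1.003 q [-0.37 -0.12 -0.13 -0.02 -1.54  0.39]
the job is handed in; nothing more can be done
None
```

Both tablets are in the catch tray, the scraper is back on the counter, and the job was handed in at 13 s. I gripped the farthest scraper (about 484 mm from the base) by its black grip and wiped both tablets over the open edge. I then stood it upright within about 5 mm of where it started, let go and moved the arm away.

**Last checks:**
- **Plate and scraper:** the top and side views show the plate empty and the scraper upright, well clear of the board. In the pictures the other scrapers, the turquoise disc and the bystanders looked unmoved. The white jar with the blue cap was half hidden by the arm in the last top view.
- **Tablets:** one lies flat on the tray floor. The other leans against the tray wall on the plate side instead of lying flat: board x about -120 to -103, z about 23 to 46 mm. It is inside the tray, below the plate top, and stayed put between the two looks. I left it as it was.
- **Forces:** the wrist force readings at the end of each move stayed under about 6 N.

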